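File the edge of a brass plate on forward strokes

ROBOT

A 6-joint arm with a two-finger parallel gripper is mounted at the origin on the work surface. World frame = base frame: x ahead of the robot, y to its left, z up, the work surface at z = 0. Lengths are in m, angles in rad, forces in N, time in s.
With the tool pointing down it reaches from about 0.2 to 0.875 m from the base axis. Payload 3.4 kg.
Tool frame: the origin (TCP) lies on the centre line of the jaws, within the pads' length; the fingertips stand env.tip_extent ahead of it and the grasp point (between the pads) lies 2 mm behind it (env.tip_extent is the distance from the TCP to the fingertips, in m); z points along the fingers, y is the direction in which the jaws open and shut (so a half turn about z gives the same grasp; the last joint's range is limited). The gripper opens to 94 mm and grips with 3 to 60 N. Pads are 16 mm wide; open, the fingers measure 119 mm over their backs; the gripper's body (75 mm by 177 mm) begins 78 mm behind the grasp point.
Start: joints at [1.051, 0.276, 1.505, -0, 1.361, -0.121], TCP at [0.223, 0.53, 0.222] pointing down, gripper open.
Joint ranges: [-2.89, 2.89], [-0.75, 2.08], [0.22, 2.7], [-1.18, 4.32], [0.11, 2.71], [-2.7, 2.7]. Speed limits (rad/s): [2.57, 2.57, 3.14, 3.14, 3.14, 3.14].

INTERFACE

Orientations are given as [roll, pitch, yaw] about the fixed x, y, z axes, in that order (R = Rz(yaw) Ry(pitch) Rx(roll)).
In Python, from workcell import status, capture, env gives the robot as it stands. The module is installed in compiled form; this text tells all that it offers.
- The arm moves only by the tool arm_command, never from a script. Its argument "steps" is one flat list of numbers, 4 for each row, row after row: the shift along the world's x, y, z each as a share of 300 mm, from -1 to 1, then the turn about the world's z as a share of 30 degrees, from -1 to 1. A call has 1 to 20 rows; each row is the pose to reach, as a shift and turn from the pose commanded when the call began; what a row does not reach only later rows make up. A row lasts 1/10 s, in which the tool goes at most 50 mm and 8.59 degrees, less where a joint would pass 70% of its speed; a pose out of reach is approached as far as the arm can. A call with a number of a shift or a turn outside -1 to 1 is refused whole. A call with a gripper value outside its range is refused whole. "claw" is the closure, from 0 (fully open) to 1 (shut), set as the call begins (left out, the last holds). The fingers move at their own pace and stop on an object; "newtons" is the grip in N (left out, the last holds). Time passes only in rows, so rows that repeat a pose let the fingers close. It gives the time, the measured TCP pose, the force and the opening at its end, in the units of the state.
- status.sense(): the state, without advancing time (a new reading comes with each control period).
- capture(name): name is "scene" or "side" or "wrist"; returns a dict with "color" (384x512x3 uint8, blue, green, red), "fx", "fy", "cx", "cy" (pixels), "eye" and "orientation" of the camera in the world; the wrist camera has in their place "hand_eye" (4x4, takes a point from camera to tool coordinates, whose origin is the TCP and whose axes are the flange's). Camera axes: x right, y up, looking along -z (the intrinsics and any distortion apply to the point x, -y, -z); pixel columns grow to the right and rows downward; lengths in m; the calibration is good to about 2 mm. The wrist camera is an equidistant fisheye: a pixel r from the principal point sees the ray r / f radians off the axis. A picture is of the moment at which its call begins: read the wrist's pose just before it. There is no depth.
- env.finish_job(): hands the job in, once; it reports no verdict.
The state is a dict: "t": time; "joints": joint angles; "joint_velocities": joint speeds; "joint_torque": joint torques, N m; "position": TCP position; "tool_rot": TCP orientation; "contact_force": force on the tool from outside, world axes, zero at the start; "wrist_torque": the same for the moment, N m; "opening": opening from 0.0 (shut) to 1.0 (fully open).
Only numpy, scipy, OpenCV 4.12 (cv2) and the standard library are available. Lean on these libraries where they do the work, as an engineer would, in place of code of your own. Each camera call takes 0.05 s, during which the arm holds its last target.

TASK

Take the block-handled file from its cork rest and dress the top edge of the brass plate in the filing clamp with three strokes: hold the file level, square across the edge with its tip pointing away from the clamp's screw, and push it tip first with light, steady pressure (5 to 15 N) so that the edge runs from the front third of the file to its rear third. File only on the forward push: lift the file clear of the plate on every return, then lay it back teeth down on the cork rest and leave the glue bottle, bridge blank and screwdriver alone.

Things in the scene. Friction and masses are not known exactly. Their poses are not given: they have to be found in the camera images.
- file_grip (a point): centre of the file's pale wooden handle block (90 long x 30 wide x 36 mm tall, on the blade's back), 24 mm above the toothed underside; x points to the file's tip, z up. Loose, 0.24 to 0.39 kg, starts on the rest teeth down. Dark steel blade 6 mm thick, reaching 90 mm either way along x from here, 22 mm wide (front 30 mm: 12 mm wide); a thin 30 mm tang sticks out behind
- file_tip (a point): middle of the file's front end, on its toothed underside, 90 mm ahead of the handle centre along the file's x and 24 mm below it
- clamp: low filing clamp fixed to the bench, base 130 x 90 mm; origin at the centre of its underside. x is the stroke direction, from the side with screw and T-bar (-x) to the plain side (+x). The T-bar lies 68 mm out, 56 mm high, 60 mm long. y runs along the plate's edge
- jaws (a point): middle of the gap between the two steel jaw tops, 70 mm above the bench, axes as the clamp's. The upright brass plate held here is 5 mm thick (x) and 60 mm long (y), centred on this point. Its level top edge is 14 to 38 mm above this point: it differs each time and is not reported; find it by touch or sight. The plate stays put under 60 N
- carriage (a joint): jaws and plate ride together on a sprung carriage that gives along the clamp's x: displacement in m, 0 at rest, positive forward, 1 N per mm, stops at 12 mm either way. A file pushed forward under pressure drags it positive; one drawn back in contact pulls it negative
- rest: flat dark wood board faced with cork, 270 (x) x 90 (y) x 8 mm, fixed to the bench; origin at the centre of its underside, x along its length. The file starts on it
- glue: bystander: white glue bottle with red cap, 52 mm across, 150 mm tall, origin under its centre
- bridge: bystander: dark wooden guitar bridge blank, 30 x 150 (y) x 9 mm, origin under its centre
- driver: bystander: wooden-handled screwdriver lying on the bench, about 200 mm long along its x
Not all that is in view belongs to the job. Leave any turquoise look-alike of the clamp alone.

How it is judged:
On the way, in this order (a step that is already met when the one before it is completed fails the run):
1. first stroke begins: the file, level and square, tip pointing forward, touches the plate's edge with its front third (contact force between file and clamp above 1.5 N and y of file_grip in the frame of clamp between -0.03 and 0.03 m and angle between the x axis of file_grip and the x axis of clamp, either way round below 0.26 rad and angle between file_grip's own z axis and vertical below 0.17 rad and x of file_grip in the frame of clamp below -0.025 m and x of file_tip in the frame of clamp above 0 m), for 0.05 s.
2. first stroke, half way: the file still bears on the edge and drags the carriage forward (contact force between file and clamp above 1.5 N and y of file_grip in the frame of clamp between -0.03 and 0.03 m and angle between the x axis of file_grip and the x axis of clamp, either way round below 0.26 rad and angle between file_grip's own z axis and vertical below 0.17 rad and x of file_grip in the frame of clamp between -0.02 and 0.02 m and value of joint carriage above 0.001 m), for 0.05 s.
3. first stroke ends: the rear third of the file bears on the edge, still dragging the carriage forward (contact force between file and clamp above 1.5 N and y of file_grip in the frame of clamp between -0.03 and 0.03 m and angle between the x axis of file_grip and the x axis of clamp, either way round below 0.26 rad and angle between file_grip's own z axis and vertical below 0.17 rad and x of file_grip in the frame of clamp above 0.025 m and value of joint carriage above 0.001 m), for 0.02 s.
4. second stroke begins: the file, level and square, tip pointing forward, touches the plate's edge with its front third (all of step 1), for 0.05 s.
5. second stroke, half way: the file still bears on the edge and drags the carriage forward (all of step 2), for 0.05 s.
6. second stroke ends: the rear third of the file bears on the edge, still dragging the carriage forward (all of step 3), for 0.02 s.
7. third stroke begins: the file, level and square, tip pointing forward, touches the plate's edge with its front third (all of step 4), for 0.05 s.
8. third stroke, half way: the file still bears on the edge and drags the carriage forward (all of step 5), for 0.05 s.
9. third stroke ends: the rear third of the file bears on the edge, still dragging the carriage forward (all of step 6), for 0.02 s.
At the end, for the whole second after the job is handed in: after three forward strokes the file lies at rest, released, teeth down on the cork rest: handle centre within 60 mm along and 35 mm across the rest's centre, tilted less than 0.1 rad (x of file_grip in the frame of rest between -0.06 and 0.06 m and y of file_grip in the frame of rest between -0.035 and 0.035 m and z of file_grip in the frame of rest below 0.036 m and angle between file_grip's own z axis and vertical below 0.1 rad and linear speed of file below 0.01 m/s and contact force between file and the fingers below 0.1 N and contact force between file and clamp below 0.1 N); the robot touches nothing.
It fails at once if the file is dragged backwards over the plate (carriage pulled back more than 1.2 mm) (value of joint carriage below -0.0012 m).
It fails at once if the file is pressed on the plate with more than 40 N (contact force between file and clamp above 40 N).
It fails at once if the robot itself pushes the clamp (contact force between the arm and clamp above 5 N).
It fails at once if the glue bottle, bridge blank or screwdriver is moved more than 15 mm (distance of any of glue, bridge, driver from where it was at the start of the episode above 0.015 m).
It also fails if it takes over 72 s, if anything falls off the work surface, if the arm or the gripper's body presses on something with over 40 N, if the wrist force passes 120 N, or if a joint passes its speed limit or range.

## Working session

There is one attempt and no reset: what is moved stays moved. The work goes in short steps, Python scripts to look and compute and a tool call to move; the robot and the scene stay as the last step left them, time stands still between calls to the robot, and variables do not carry over. Pictures are saved under pics/ and viewed, and the job is handed in when it is done.

Besides the shell and the picture viewer there is one more tool, called after "Call:" as name(argument=value, ...) on one line, values as JSON. arm_command: Moves the arm, as the interface text tells. Shift numbers are shares of 300 mm and turn numbers shares of 30 degrees, none past 1 either way. Its arguments: {"type":"object","properties":{"steps":{"type":"array"},"claw":{"type":"number"},"newtons":{"type":"number"}},"required":["steps"]}

```bash
mkdir -p pics; ls; python3 - <<'E'
from workcell import status,capture,env
import cv2,numpy as np
s=status.sense();print({k:np.round(v,4).tolist() for k,v in s.items()},env.tip_extent)
for n in("scene","side","wrist"):
    c=capture(n);cv2.imwrite(f"pics/{n}0.png",c["color"])
    print(n,{k:np.round(v,4).tolist() for k,v in c.items() if k!="color"})
print(status.sense()["t"])
E
```

```text
pics
{'t': 0.0, 'joints': [1.051, 0.2766, 1.5061, -0.0, 1.3607, -0.121], 'joint_velocities': [0.0018, 0.0004, -0.0, -0.001, -0.0007, 0.0023], 'joint_torque': [0.0007, -40.4587, -23.723, 0.0704, 0.0345, -0.0001], 'position': [0.223, 0.5294, 0.2216], 'tool_rot': [-3.1399, -0.0002, 2.7428], 'contact_force': [-0.7454, -0.2683, -0.4556], 'wrist_torque': [0.0663, 0.0011, -0.0112], 'opening': 0.9981} 0.017
scene {'fx': 413.0672, 'fy': 413.0672, 'cx': 253.8351, 'cy': 195.6135, 'eye': [1.1206, -0.8008, 1.1013], 'orientation': [0.7404, -0.0033, 0.5393]}
side {'fx': 362.0884, 'fy': 362.0884, 'cx': 255.4622, 'cy': 190.5728, 'eye': [0.1628, -0.6325, 0.943], 'orientation': [0.7579, -0.0141, -0.6145]}
wrist {'fx': 297.3186, 'fy': 297.3186, 'cx': 256.877, 'cy': 191.1102, 'hand_eye': [[-0.0001, 0.9624, 0.2718, 0.0793], [1.0, 0.0003, -0.0005, -0.0005], [-0.0005, 0.2718, -0.9624, -0.1618], [0.0, 0.0, 0.0, 1.0]]}
0.15
```

View pics/scene0.png

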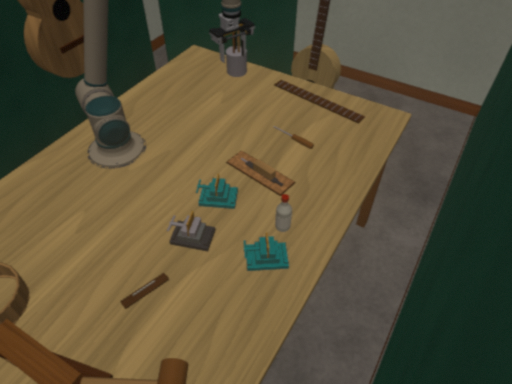

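View pics/side0.png

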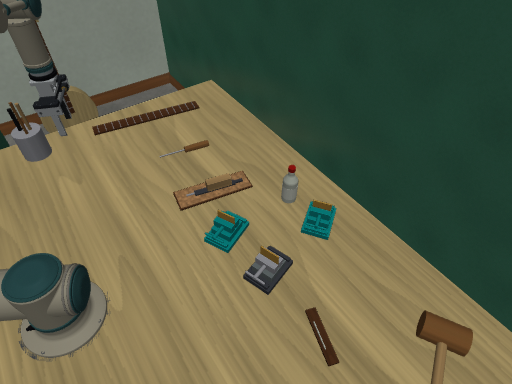

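View pics/wrist0.png

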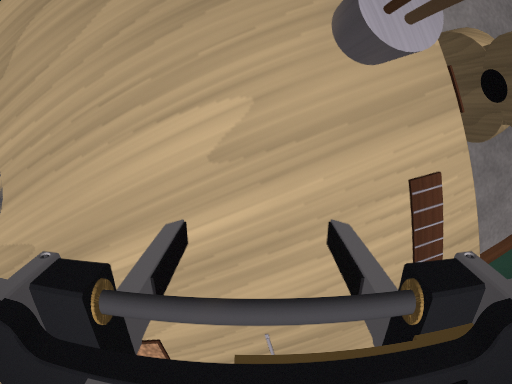

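The scene picture shows the grey clamp at (193,233), with turquoise look-alikes at (217,193) and (266,253). The file on its cork rest is at (261,172), the driver at (300,138), the glue at (284,214) and the bridge blank at (146,290). Next I'll take enlarged crops.

```bash
cat > h.py <<'E'
import numpy as np,cv2
from scipy.spatial.transform import Rotation as R
def Rm(o): return R.from_euler('xyz',o).as_matrix()
CAM={'scene':(413.0672,253.8351,195.6135,[1.1206,-0.8008,1.1013],[0.7404,-0.0033,0.5393]),
'side':(362.0884,255.4622,190.5728,[0.1628,-0.6325,0.943],[0.7579,-0.0141,-0.6145])}
def ray(n,u,v):
    f,cx,cy,e,o=CAM[n]; d=Rm(o)@np.array([(u-cx)/f,-(v-cy)/f,-1]); return np.array(e),d/np.linalg.norm(d)
def onz(n,u,v,z):
    e,d=ray(n,u,v); return e+d*(z-e[2])/d[2]
def proj(n,p):
    f,cx,cy,e,o=CAM[n]; q=Rm(o).T@(np.array(p)-e); return np.array([cx+f*q[0]/-q[2],cy-f*q[1]/-q[2]])
HE=np.array([[-0.0001,0.9624,0.2718,0.0793],[1,0.0003,-0.0005,-0.0005],[-0.0005,0.2718,-0.9624,-0.1618],[0,0,0,1]])
F,CX,CY=297.3186,256.877,191.1102
def wray(pos,rot,u,v):
    r=np.hypot(u-CX,v-CY);t=r/F;k=np.sin(t)/max(r,1e-9)
    dc=np.array([(u-CX)*k,-(v-CY)*k,-np.cos(t)])
    Rw=Rm(rot); return np.array(pos)+Rw@HE[:3,3], Rw@HE[:3,:3]@dc
def wonz(pos,rot,u,v,z):
    e,d=wray(pos,rot,u,v); return e+d*(z-e[2])/d[2]
def wproj(pos,rot,p):
    Rw=Rm(rot); q=HE[:3,:3].T@(Rw.T@(np.array(p)-np.array(pos))-HE[:3,3])
    t=np.arctan2(np.hypot(q[0],q[1]),-q[2]);a=np.arctan2(-q[1],q[0])
    return np.array([CX+F*t*np.cos(a),CY+F*t*np.sin(a)])
E
python3 - <<'E'
import cv2
from h import *
a=cv2.imread('pics/scene0.png');b=cv2.imread('pics/side0.png')
A=cv2.resize(a[130:290,150:310],(640,640),interpolation=cv2.INTER_CUBIC)
B=cv2.resize(b[150:310,160:320],(640,640),interpolation=cv2.INTER_CUBIC)
cv2.imwrite('pics/sc.png',A[:600]);cv2.imwrite('pics/sd.png',B[:600])
for n,pts in (('scene',[(193,238),(217,196),(261,172),(284,228)]),('side',[(268,270),(213,190),(289,200)])):
    for p in pts: print(n,p,onz(n,*p,0.01).round(3))
E
```

```text
scene (193, 238) [ 0.538 -0.207  0.01 ]
scene (217, 196) [ 0.5   -0.013  0.01 ]
scene (261, 172) [0.573 0.174 0.01 ]
scene (284, 228) [ 0.773 -0.017  0.01 ]
side (268, 270) [ 0.528 -0.202  0.01 ]
side (213, 190) [0.56  0.169 0.01 ]
side (289, 200) [ 0.753 -0.021  0.01 ]
```

View pics/sc.png

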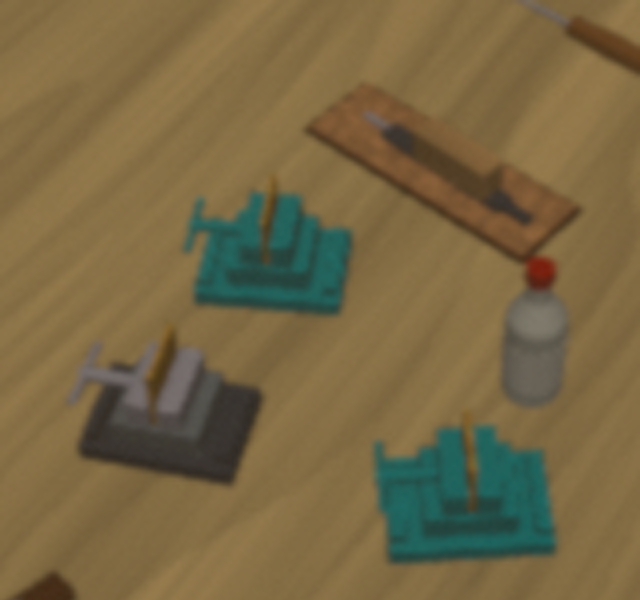

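View pics/sd.png

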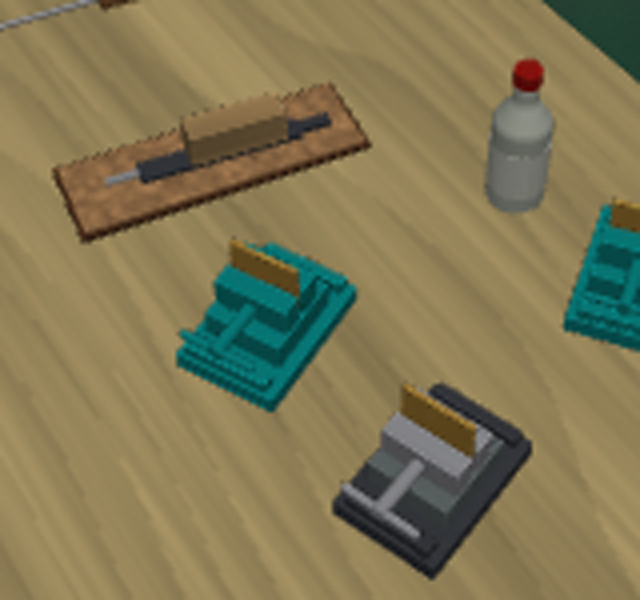

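```bash
python3 - <<'E'
from h import *
S=lambda u,v,z:onz('scene',150+u/4-.375,130+v/4-.375,z)
D=lambda u,v,z:onz('side',160+u/4-.375,150+v/4-.375,z)
print('clamp scene');[print(S(*p,0.0).round(4)) for p in [(80,457),(232,484)]]
print('clamp side');[print(D(*p,0.0).round(4)) for p in [(335,514),(433,578),(531,452)]]
print('rest scene');[print(S(*p,0.006).round(4)) for p in [(305,130),(522,258),(580,210),(365,84)]]
print('rest side');[print(D(*p,0.006).round(4)) for p in [(54,170),(85,241),(371,146),(333,84)]]
print('file tip/blade back scene',S(532,215,.011).round(4),S(388,132,.014).round(4))
print('file side tip,bladeback',D(329,121,.011).round(4),D(140,172,.014).round(4))
print('handle top scene',[S(*p,.050).round(4) for p in [(388,136),(410,112),(503,163),(490,187)]])
E
```

```text
clamp scene
[ 0.4812 -0.26    0.    ]
[ 0.6027 -0.2179  0.    ]
clamp side
[ 0.4565 -0.1782  0.    ]
[ 0.4851 -0.2596  0.    ]
[ 0.6074 -0.219   0.    ]
rest scene
[0.4265 0.1549 0.006 ]
[0.6871 0.1151 0.006 ]
[0.7044 0.196  0.006 ]
[0.4406 0.2418 0.006 ]
rest side
[0.4406 0.243  0.006 ]
[0.4253 0.1538 0.006 ]
[0.6885 0.1089 0.006 ]
[0.7054 0.1956 0.006 ]
file tip/blade back scene [0.6714 0.1629 0.011 ] [0.5014 0.1868 0.014 ]
file side tip,bladeback [0.6723 0.1526 0.011 ] [0.499  0.1909 0.014 ]
handle top scene [array([0.5247, 0.1495, 0.05  ]), array([0.5252, 0.1882, 0.05  ]), array([0.6335, 0.1731, 0.05  ]), array([0.6384, 0.1399, 0.05  ])]
```

The file's tip points to world +x at a yaw of about -10°. The clamp is at about (0.531,-0.199) with a yaw of about 18.5°. Things I could mistake for the targets:
- **Clamp:** turquoise ones at scene (217,193) and (266,253). I choose the grey one at (193,233).
- **File:** the screwdriver at (300,138) and the bridge blank at (146,290). I choose the block-handled file on cork at (261,172).

I'll move the wrist camera over the file for a close check.

Call:
arm_command(steps=[0.3,-0.25,0.267,0.1,1,-0.83,0.267,0.433,1,-0.83,0.267,0.433,1,-0.83,0.267,0.433,1,-0.83,0.267,0.433,1,-0.83,0.267,0.433,1,-0.83,0.267,0.433,1,-0.83,0.267,0.433,1,-0.83,0.267,0.433,1,-0.83,0.267,0.433], claw=0)

```text
t: 1.15
position: [0.5241, 0.2799, 0.302]
tool_rot: [-3.142, -0.001, 2.967]
contact_force: [-0.3, 0.4, -0.1]
opening: 0.997
```

Call:
arm_command(steps=[0.16,-0.13,0,0,0.32,-0.26,0,0,0.47,-0.4,0,0,0.47,-0.4,0,0,0.47,-0.4,0,0,0.47,-0.4,0,0])

```text
t: 1.75
position: [0.6632, 0.1623, 0.3017]
tool_rot: [3.141, -0.003, 2.97]
contact_force: [-1.0, 0.4, -0.5]
opening: 0.998
```

```bash
python3 - <<'E'
from workcell import status,capture,env
import cv2,numpy as np
s=status.sense();print({k:np.round(v,4).tolist() for k,v in s.items()})
c=capture("wrist");cv2.imwrite("pics/w1.png",cv2.resize(c["color"],(768,576),interpolation=cv2.INTER_CUBIC))
E
```

```text
{'t': 1.75, 'joints': [0.1374, 0.4192, 1.0961, 0.0015, 1.6288, -1.262], 'joint_velocities': [0.023, -0.0239, 0.0089, 0.0034, 0.0014, -0.0012], 'joint_torque': [-1.4324, -49.0121, -25.3648, -0.1423, -0.0206, -0.0084], 'position': [0.6632, 0.1623, 0.3017], 'tool_rot': [3.1409, -0.0028, 2.9703], 'contact_force': [-0.9824, 0.4222, -0.5167], 'wrist_torque': [-0.0438, 0.0109, 0.0496], 'opening': 0.9981}
```

View pics/w1.png

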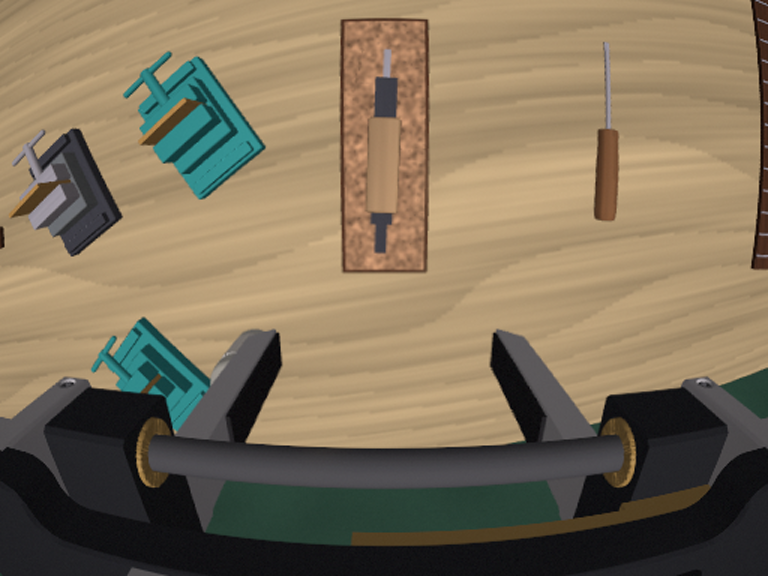

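The wrist view shows the file on the cork rest with its handle at (384,165), its tip at (380,252) and its tang at (388,50). The grey clamp is at (65,190), between the image edge and a turquoise look-alike.

```bash
python3 - <<'E'
from h import *
P=[0.6632,0.1623,0.3017];O=[3.1409,-0.0028,2.9703]
W=lambda u,v,z:wonz(P,O,(u+.5)/1.5-.5,(v+.5)/1.5-.5,z)
def show(n,l,z):
    p=np.array([W(*q,z) for q in l]);print(n,p.round(4).tolist(),'mean',p.mean(0).round(4));return p
h=show('handle',[(371,118),(401,118),(397,213),(368,212)],.050)
d=h[2]+h[3]-h[0]-h[1];print(np.degrees(np.arctan2(d[1],d[0])),np.linalg.norm(d)/2, np.linalg.norm(h[0]-h[1]))
r=show('rest',[(341,20),(428,20),(427,271),(342,271)],.008)
d=r[2]+r[3]-r[0]-r[1];print(np.degrees(np.arctan2(d[1],d[0])),np.linalg.norm(d)/2)
t=show('tip/blade rear',[(380,252),(387,78)],.014);d=t[0]-t[1];print(np.degrees(np.arctan2(d[1],d[0])),np.linalg.norm(d))
E
```

```text
handle [[0.5397, 0.1701, 0.05], [0.5443, 0.197, 0.05], [0.631, 0.1786, 0.05], [0.6254, 0.1522, 0.05]] mean [0.5851 0.1745 0.05  ]
-11.9331769531518 0.08808668142435895 0.0273326042898619
rest [[0.425, 0.1574, 0.008], [0.4402, 0.2447, 0.008], [0.7013, 0.2, 0.008], [0.6859, 0.1117, 0.008]] mean [0.5631 0.1785 0.008 ]
-9.831405178656055 0.264893194613925
tip/blade rear [[0.6717, 0.155, 0.014], [0.4978, 0.1923, 0.014]] mean [0.5847 0.1737 0.014 ]
-12.12241633610197 0.1778621648747642
```

Call:
arm_command(steps=[-0.02,-0.15,0,0.2,-0.05,-0.3,0,0.4,-0.07,-0.46,0,0.6,-0.08,-0.62,-0.05,0.8,-0.1,-0.78,-0.1,0.93,-0.1,-0.9,-0.1,0.93,-0.1,-1,-0.1,0.93,-0.1,-1,-0.1,0.93,-0.1,-1,-0.1,0.93,-0.1,-1,-0.1,0.93])

```text
t: 2.8
position: [0.6341, -0.1365, 0.2731]
tool_rot: [3.141, 0.001, -2.824]
contact_force: [-0.5, 0.4, -0.4]
opening: 0.993
```

```bash
python3 - <<'E'
from workcell import status,capture,env
import cv2,numpy as np
s=status.sense();print({k:np.round(v,4).tolist() for k,v in s.items()})
c=capture("wrist");cv2.imwrite("pics/w2.png",c["color"]);cv2.imwrite("pics/w2b.png",cv2.resize(c["color"][40:240,150:410],(780,600),interpolation=cv2.INTER_CUBIC))
E
```

```text
{'t': 2.8, 'joints': [-0.3199, 0.3681, 1.2443, 0.0012, 1.5291, -2.2081], 'joint_velocities': [0.0041, 0.0041, -0.0039, -0.0054, -0.0022, -0.0022], 'joint_torque': [-0.6441, -46.678, -24.8269, -0.0938, 0.0423, 0.0037], 'position': [0.6341, -0.1365, 0.2731], 'tool_rot': [3.1406, 0.0007, -2.8242], 'contact_force': [-0.5007, 0.3644, -0.3949], 'wrist_torque': [0.1179, 0.0545, 0.0435], 'opening': 0.9934}
```

View pics/w2b.png

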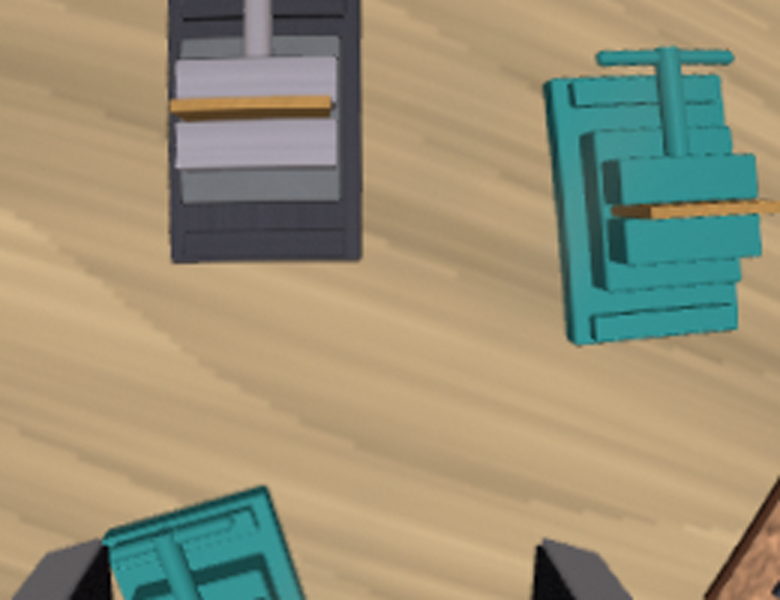

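```bash
python3 - <<'E'
import cv2
a=cv2.imread('pics/w2.png');cv2.imwrite('pics/w2c.png',cv2.resize(a[0:140,180:290],(471,600),interpolation=cv2.INTER_CUBIC))
E
```

```text
(no output)
```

View pics/w2c.png

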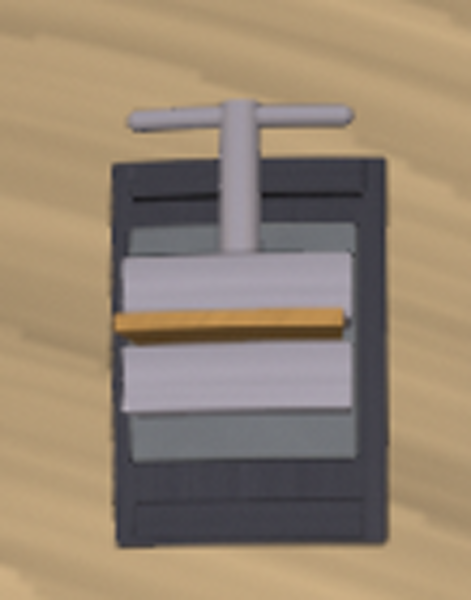

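```bash
python3 - <<'E'
from h import *
from scipy.optimize import least_squares
P=[0.6341,-0.1365,0.2731];O=[3.1406,0.0007,-2.8242]
px=lambda u,v:((u+.5)/4.282-.5+180,(v+.5)/4.286-.5)
W=lambda u,v,z:wonz(P,O,*px(u,v),z)
def q(n,l,z):
    p=np.array([W(*a,z) for a in l]);d=p[2]+p[3]-p[0]-p[1]
    print(n,p.mean(0).round(4),'yaw',np.degrees(np.arctan2(d[1],d[0])).round(2),'lx',np.linalg.norm(d[:2])/2,'ly',np.linalg.norm(p[0]-p[1]))
q('jaw',[(123,258),(350,253),(350,409),(123,411)],.070)
for z in(0,.01,.02): q('base',[(112,163),(385,157),(388,542),(118,546)],z)
for z in(.084,.09,.096,.102,.108):q('plate',[(115,316),(343,309),(343,326),(115,331)],z)
# scene/side estimate of plate top: side crop
S=lambda u,v:(150+u/4-.375,130+v/4-.375); D=lambda u,v:(160+u/4-.375,150+v/4-.375)
print('side plate topcorners at z', [(z,onz('side',*D(402,384),z).round(4)[:2],onz('side',*D(476,431),z).round(4)[:2]) for z in (.084,.096,.108)])
E
```

```text
jaw [ 0.5291 -0.1993  0.07  ] yaw 18.09 lx 0.044996887240341885 ly 0.06432508914086016
base [ 0.5274 -0.2003  0.    ] yaw 18.73 lx 0.1338997969896447 ly 0.09251079650602556
base [ 0.5282 -0.1994  0.01  ] yaw 18.73 lx 0.13082053556050208 ly 0.09038334796715802
base [ 0.5289 -0.1986  0.02  ] yaw 18.73 lx 0.12774127413135922 ly 0.08825589942829046
plate [ 0.5277 -0.2008  0.084 ] yaw 18.11 lx 0.004485643904857676 ly 0.062177264108120925
plate [ 0.5282 -0.2002  0.09  ] yaw 18.11 lx 0.004408932109671878 ly 0.061113931919778014
plate [ 0.5288 -0.1995  0.096 ] yaw 18.11 lx 0.004332220314485979 ly 0.060050599731435075
plate [ 0.5293 -0.1988  0.102 ] yaw 18.11 lx 0.004255508519300085 ly 0.058987267543092185
plate [ 0.5298 -0.1982  0.108 ] yaw 18.11 lx 0.004178796724114178 ly 0.05792393535474925
side plate topcorners at z [(0.084, array([ 0.5276, -0.1596]), array([ 0.547 , -0.2208])), (0.096, array([ 0.5225, -0.1662]), array([ 0.5417, -0.2266])), (0.108, array([ 0.5174, -0.1728]), array([ 0.5363, -0.2323]))]
```

The crop shows the grey clamp with its T-bar at the top (y≈110), which is the -x side, and the brass plate edge at y≈320. From this the clamp is at about (0.529,-0.199) with a yaw of about 18.4°. The plate top is at about z 0.096±0.005. Now I go back for the file.

Call:
arm_command(steps=[-0.02,0.15,0,-0.2,-0.05,0.3,0,-0.4,-0.07,0.46,0,-0.6,-0.1,0.62,-0.1,-0.8,-0.13,0.78,-0.2,-1,-0.163,0.9,-0.3,-1,-0.163,1,-0.4,-1,-0.163,1,-0.47,-1,-0.163,1,-0.47,-1,-0.163,1,-0.47,-1,-0.163,1,-0.47,-1])

```text
t: 3.95
position: [0.5866, 0.1609, 0.1335]
tool_rot: [3.14, 0.003, 2.933]
contact_force: [-0.1, 0.4, 0.2]
opening: 1.002
```

```bash
python3 - <<'E'
from workcell import status,capture,env
import cv2,numpy as np
from h import *
s=status.sense();print(s['position'],s['tool_rot'],s['contact_force'])
c=capture("wrist");cv2.imwrite("pics/w3.png",cv2.resize(c["color"],(768,576),interpolation=cv2.INTER_CUBIC))
E
```

```text
[0.58660078 0.16092969 0.13348108] [3.14047150e+00 3.13726461e-03 2.93278297e+00] [-0.05322055  0.38770701  0.18931134]
```

View pics/w3.png

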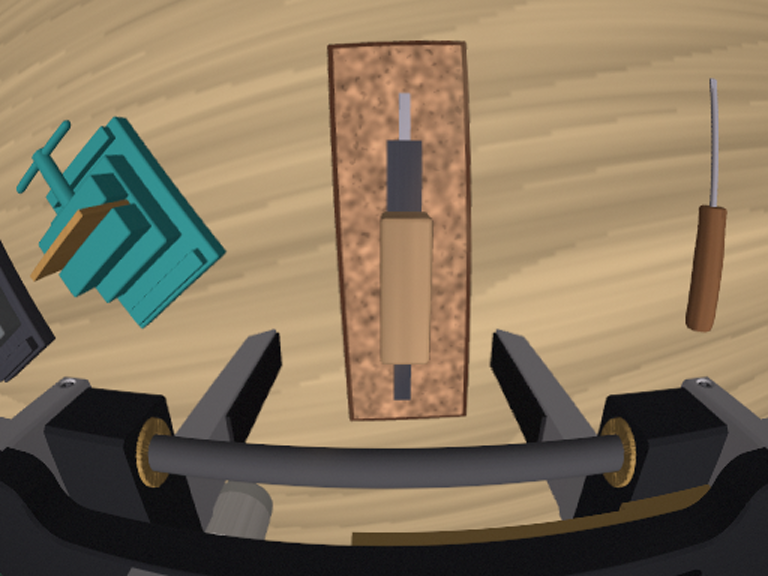

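```bash
python3 - <<'E'
from h import *
P=[0.5866,0.16093,0.13348];O=[3.14047,0.003137,2.93278]
W=lambda u,v,z:wonz(P,O,(u+.5)/1.5-.5,(v+.5)/1.5-.5,z)
h=np.array([W(*q,.05) for q in [(384,218),(432,219),(429,363),(380,361)]])
d=h[2]+h[3]-h[0]-h[1];print(h.mean(0),np.degrees(np.arctan2(d[1],d[0])),np.linalg.norm(d)/2)
t=np.array([W(*q,.014) for q in [(402,399),(404,141)]]);d=t[0]-t[1];print(t.mean(0),np.degrees(np.arctan2(d[1],d[0])),np.linalg.norm(d))
r=np.array([W(*q,.008) for q in [(329,44),(465,42),(466,415),(351,419)]]);d=r[2]+r[3]-r[0]-r[1];print('rest',r.mean(0),np.degrees(np.arctan2(d[1],d[0])),np.linalg.norm(d)/2)
E
```

```text
[0.58344035 0.17356226 0.05      ] -12.555244932792617 0.08675947725011499
[0.5846748  0.17302862 0.014     ] -11.827750871254551 0.17838099872878255
rest [0.56219091 0.17866399 0.008     ] -9.79207832730874 0.2652382931141216
```

Call:
arm_command(steps=[-0.006,0.042,0,0,-0.006,0.042,-0.08,0,-0.006,0.042,-0.16,0,-0.006,0.042,-0.23,0,-0.006,0.042,-0.29,0,-0.006,0.042,-0.32,0,-0.006,0.042,-0.325,0,-0.006,0.042,-0.325,0,-0.006,0.042,-0.325,0])

```text
t: 4.9
position: [0.5845, 0.1737, 0.0353]
tool_rot: [3.141, 0.002, 2.933]
contact_force: [0.3, 0.3, 0.9]
opening: 1.001
```

Call:
arm_command(steps=[0,0,0,0,0,0,0,0,0,0,0,0,0,0,0,0,0,0,0,0,0,0,0,0,0,0,0,0,0,0,0,0,0,0,0,0,0,0,0,0], claw=1, newtons=50)

```text
t: 5.9
position: [0.5836, 0.1736, 0.0341]
tool_rot: [3.141, 0.0, 2.933]
contact_force: [0.4, -0.1, 0.2]
opening: 0.315
```

Call:
arm_command(steps=[0,0,0.05,0,0,0,0.13,0,0,0,0.23,0,0,0,0.33,0,0,0,0.43,0,0,0,0.51,0,0,0,0.55,0,0,0,0.55,0,0,0,0.55,0,0,0,0.55,0], claw=1, newtons=60)

```text
t: 6.9
position: [0.5824, 0.1733, 0.197]
tool_rot: [-3.14, -0.004, 2.933]
contact_force: [-0.1, 0.4, -3.4]
opening: 0.316
```

Call:
arm_command(steps=[-0.01,-0.03,0,0.03,-0.03,-0.1,0,0.1,-0.06,-0.18,0,0.2,-0.09,-0.27,0,0.3,-0.12,-0.36,0,0.4,-0.15,-0.45,0,0.5,-0.18,-0.54,0,0.6,-0.22,-0.63,0,0.7,-0.25,-0.72,0,0.8,-0.28,-0.81,0,0.9,-0.32,-0.9,0,0.97,-0.35,-0.97,0,1,-0.357,-1,0,1,-0.357,-1,0,1,-0.357,-1,0,1])

```text
t: 8.4
position: [0.4766, -0.1259, 0.1989]
tool_rot: [3.14, 0.0, -2.827]
contact_force: [0.7, -0.2, -4.1]
opening: 0.318
```

```bash
python3 - <<'E'
from workcell import status,capture,env
import cv2,numpy as np
from h import *
s=status.sense();print({k:np.round(v,4).tolist() for k,v in s.items()})
c=capture("side")['color'];cv2.imwrite("pics/s1.png",cv2.resize(c[130:310,120:340],(733,600),interpolation=cv2.INTER_CUBIC))
c=capture("wrist");cv2.imwrite("pics/w4.png",cv2.resize(c["color"],(768,576),interpolation=cv2.INTER_CUBIC))
E
```

```text
{'t': 8.4, 'joints': [-0.4004, 0.168, 1.7113, 0.0011, 1.2627, -2.2859], 'joint_velocities': [0.018, -0.0004, -0.002, -0.0013, -0.0008, -0.0004], 'joint_torque': [-0.6212, -34.7501, -24.1018, -0.1398, 0.0485, -0.0046], 'position': [0.4766, -0.1259, 0.1989], 'tool_rot': [3.1405, 0.0003, -2.8272], 'contact_force': [0.6888, -0.1808, -4.0977], 'wrist_torque': [0.0983, 0.0053, 0.0139], 'opening': 0.3175}
```

View pics/s1.png

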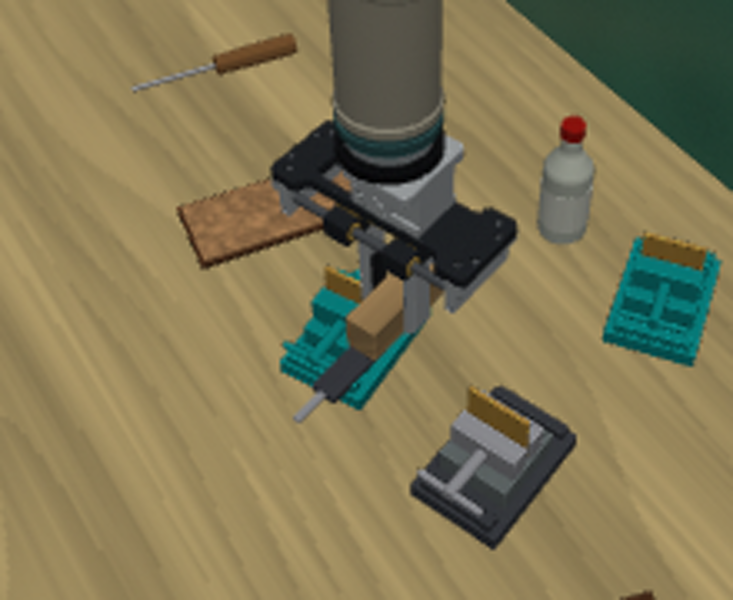

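View pics/w4.png

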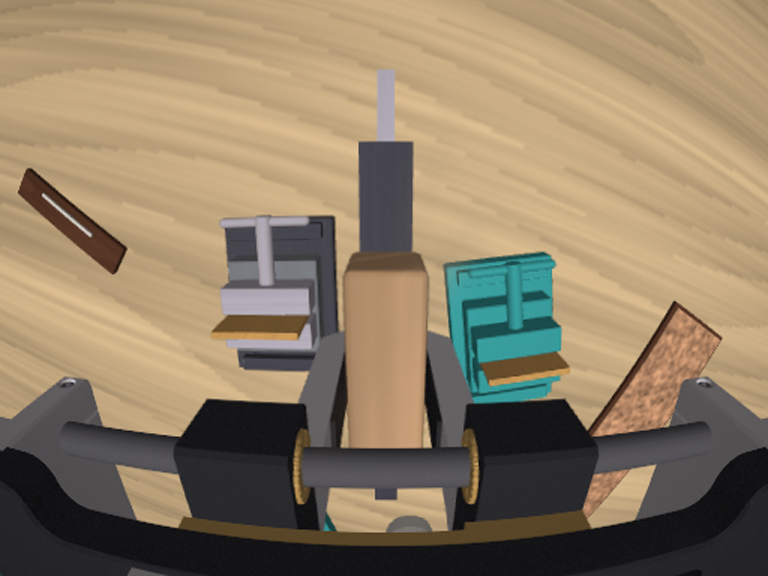

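The file is held straight and level, and the readings suggest it weighs about 3.7 N. Next I move above the start point and probe downwards.

Call:
arm_command(steps=[0,-0.05,0,0,0,-0.15,0,0,0,-0.25,0,0,0,-0.3,0,0,0,-0.3,-0.03,0,0,-0.3,-0.09,0,0,-0.3,-0.15,0,0,-0.3,-0.19,0,0,-0.3,-0.19,0,0,-0.3,-0.19,0,0,-0.3,-0.19,0])

```text
t: 9.6
position: [0.4772, -0.2166, 0.1429]
tool_rot: [-3.14, 0.001, -2.826]
contact_force: [0.2, -0.0, -2.9]
opening: 0.318
```

```bash
python3 - <<'E'
from workcell import status,capture,env
import cv2,numpy as np
from h import *
s=status.sense();print({k:np.round(v,4).tolist() for k,v in s.items()})
for n in("side","wrist","scene"):
  c=capture(n)['color']
  if n=="side": c=c[170:320,180:340]
  if n=="scene": c=c[150:270,130:270]
  cv2.imwrite(f"pics/{n}5.png",cv2.resize(c,(700,int(700*c.shape[0]/c.shape[1])),interpolation=cv2.INTER_CUBIC)[:600])
E
```

```text
{'t': 9.6, 'joints': [-0.559, 0.2578, 1.7401, 0.0003, 1.142, -2.4451], 'joint_velocities': [-0.0053, -0.0046, -0.005, -0.0021, -0.0001, -0.0009], 'joint_torque': [0.0382, -38.3734, -22.2585, -0.063, 0.0702, 0.0009], 'position': [0.4772, -0.2166, 0.1429], 'tool_rot': [-3.1405, 0.0012, -2.8264], 'contact_force': [0.2407, -0.0167, -2.9234], 'wrist_torque': [0.0585, -0.0328, -0.0187], 'opening': 0.3176}
```

View pics/side5.png

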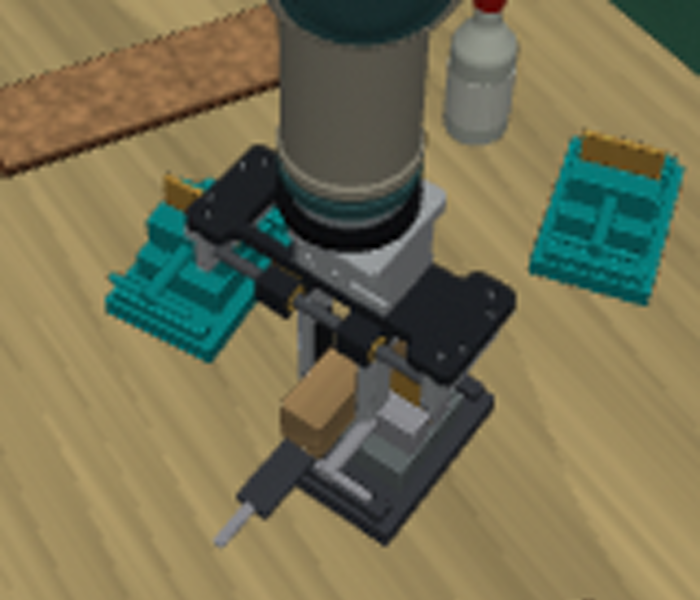

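View pics/scene5.png

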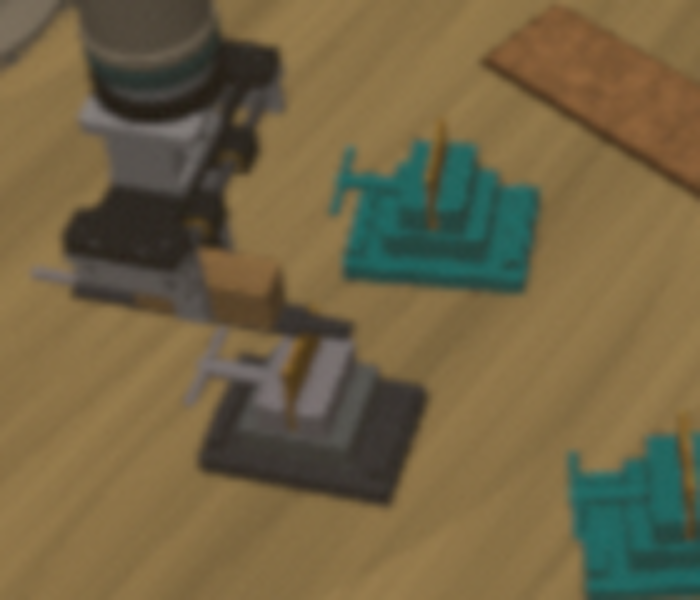

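View pics/wrist5.png

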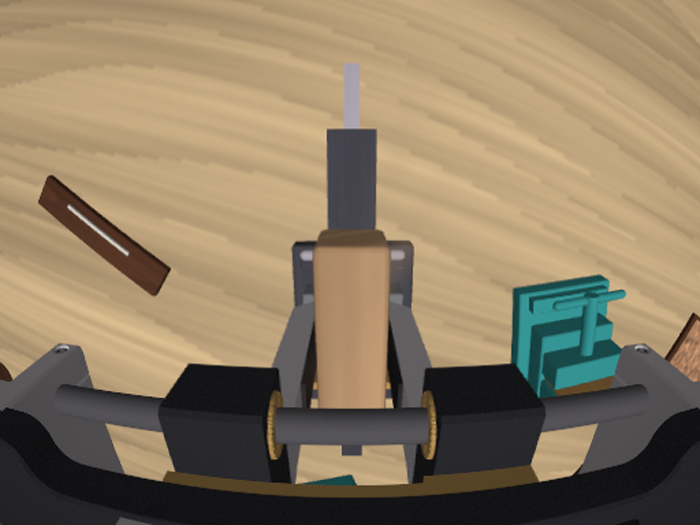

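The wrist and scene views show the file centred over the grey clamp, with its tip just past the plate. I'll probe downwards in small steps, with a slight forward drift so the carriage isn't pulled back.

Call:
arm_command(steps=[0,0,-0.01,0,0,0,-0.02,0,0,0,-0.02,0,0,0,-0.02,0])

```text
t: 10.15
position: [0.4764, -0.2164, 0.1359]
tool_rot: [3.141, -0.0, -2.827]
contact_force: [0.3, -0.2, -2.9]
opening: 0.314
```

Call:
arm_command(steps=[0.001,0,-0.005,0,0.001,0,-0.01,0,0.001,0,-0.01,0,0.001,0,-0.01,0])

```text
t: 10.55
position: [0.4768, -0.2165, 0.133]
tool_rot: [3.141, -0.0, -2.827]
contact_force: [0.3, -0.1, -4.7]
opening: 0.314
```

Call:
arm_command(steps=[0.001,0,-0.004,0,0.001,0,-0.007,0,0.001,0,-0.007,0,0.001,0,-0.007,0])

```text
t: 10.95
position: [0.4771, -0.2165, 0.131]
tool_rot: [3.141, -0.0, -2.827]
contact_force: [0.2, 0.4, -4.8]
opening: 0.314
```

```bash
python3 - <<'E'
from workcell import status
import numpy as np
s=status.sense();print({k:np.round(s[k],4).tolist() for k in('t','position','tool_rot','contact_force','wrist_torque')})
E
```

```text
{'t': 10.95, 'position': [0.4771, -0.2165, 0.131], 'tool_rot': [3.1415, -0.0, -2.8267], 'contact_force': [0.2236, 0.3507, -4.837], 'wrist_torque': [0.1339, 0.0509, 0.0233]}
```

Call:
arm_command(steps=[0.001,0,-0.005,0,0.001,0,-0.005,0,0.001,0,-0.005,0])

```text
t: 11.25
position: [0.4774, -0.2164, 0.1294]
tool_rot: [3.141, -0.0, -2.827]
contact_force: [-0.2, -0.6, -3.8]
opening: 0.313
```

Call:
arm_command(steps=[0.001,0,-0.005,0,0.001,0,-0.005,0,0.001,0,-0.005,0])

```text
t: 11.55
position: [0.4777, -0.2165, 0.1279]
tool_rot: [3.141, -0.0, -2.827]
contact_force: [-0.1, -0.3, -3.7]
opening: 0.317
```

Call:
arm_command(steps=[0.001,0,-0.005,0,0.001,0,-0.005,0,0.001,0,-0.005,0])

```text
t: 11.85
position: [0.4785, -0.2164, 0.1275]
tool_rot: [-3.141, 0.002, -2.827]
contact_force: [-1.5, 1.2, 4.4]
opening: 0.315
```

```bash
cat > s.py <<'E'
from workcell import status
import numpy as np
from h import *
s=status.sense();print({k:np.round(s[k],4).tolist() for k in('t','position','tool_rot','contact_force','wrist_torque')})
a=np.radians(18.3);c=np.array([.529,-.199]);d=np.array(s['position'][:2])-c
print('clamp xy',d@[np.cos(a),np.sin(a)],d@[-np.sin(a),np.cos(a)],'torque about clamp y',np.array(s['wrist_torque'][:2])@[-np.sin(a),np.cos(a)])
E
python3 s.py
```

```text
{'t': 11.85, 'position': [0.4785, -0.2164, 0.1275], 'tool_rot': [-3.141, 0.0015, -2.8268], 'contact_force': [-1.5453, 1.1748, 4.3891], 'wrist_torque': [0.6016, -0.1233, 0.097]}
clamp xy -0.05338934702931225 -0.0007012295677763998 torque about clamp y -0.30599167252728204
```

I have contact at about 8 N, at TCP z≈0.1275. Now I push forward in checked segments.

Call:
arm_command(steps=[0.013,0.004,0,0,0.025,0.008,0,0,0.038,0.013,0,0,0.051,0.017,0,0,0.063,0.021,0,0])

```text
t: 12.35
position: [0.4956, -0.2115, 0.1278]
tool_rot: [-3.139, -0.003, -2.826]
contact_force: [-7.1, -1.6, 9.1]
opening: 0.319
```

```bash
python3 s.py
```

```text
{'t': 12.35, 'position': [0.4956, -0.2115, 0.1278], 'tool_rot': [-3.1395, -0.0033, -2.8259], 'contact_force': [-7.1027, -1.6384, 9.089], 'wrist_torque': [-0.1767, 0.8668, 0.0377]}
clamp xy -0.035687776015011934 -0.0013971384640975588 torque about clamp y 0.8784208139931993
```

Call:
arm_command(steps=[0.013,0.004,0.001,0,0.025,0.008,0.002,0,0.038,0.013,0.002,0,0.051,0.017,0.002,0,0.063,0.021,0.002,0])

```text
t: 12.85
position: [0.5148, -0.2048, 0.1278]
tool_rot: [-3.14, -0.003, -2.826]
contact_force: [-5.6, -1.7, 7.3]
opening: 0.314
```

```bash
python3 s.py
```

```text
{'t': 12.85, 'position': [0.5148, -0.2048, 0.1278], 'tool_rot': [-3.1403, -0.0028, -2.826], 'contact_force': [-5.6069, -1.732, 7.3092], 'wrist_torque': [-0.2846, 0.9342, -0.0084]}
clamp xy -0.01527001573830948 -0.001091857460018722 torque about clamp y 0.9763468741724514
```

Call:
arm_command(steps=[0.013,0.004,0,0,0.025,0.008,0,0,0.038,0.013,0,0,0.051,0.017,0,0,0.063,0.021,0,0])

```text
t: 13.35
position: [0.5334, -0.1985, 0.1277]
tool_rot: [-3.141, -0.003, -2.826]
contact_force: [-6.7, -2.2, 7.4]
opening: 0.313
```

```bash
python3 s.py
```

```text
{'t': 13.35, 'position': [0.5334, -0.1985, 0.1277], 'tool_rot': [-3.1405, -0.0034, -2.826], 'contact_force': [-6.6657, -2.1579, 7.3672], 'wrist_torque': [-0.3195, 1.1886, -0.0421]}
clamp xy 0.004359174508638847 -0.000949513068231682 torque about clamp y 1.228818458291417
```

Call:
arm_command(steps=[0.013,0.004,0,0,0.025,0.008,0,0,0.038,0.013,0,0,0.051,0.017,0,0,0.063,0.021,0,0])

```text
t: 13.85
position: [0.5521, -0.1922, 0.1276]
tool_rot: [-3.141, -0.004, -2.826]
contact_force: [-5.5, -1.6, 7.2]
opening: 0.317
```

```bash
python3 s.py
```

```text
{'t': 13.85, 'position': [0.5521, -0.1922, 0.1276], 'tool_rot': [-3.1408, -0.0041, -2.8259], 'contact_force': [-5.4655, -1.6047, 7.177], 'wrist_torque': [-0.413, 1.283, 0.0134]}
clamp xy 0.024049402114012203 -0.0007704947326206637 torque about clamp y 1.3478358501709577
```

Call:
arm_command(steps=[0.013,0.004,0,0,0.025,0.008,0,0,0.038,0.013,0,0,0.051,0.017,0,0,0.063,0.021,0,0])

```text
t: 14.35
position: [0.5708, -0.1858, 0.1274]
tool_rot: [-3.141, -0.005, -2.826]
contact_force: [-4.5, -1.7, 5.7]
opening: 0.312
```

```bash
python3 s.py
```

```text
{'t': 14.35, 'position': [0.5708, -0.1858, 0.1274], 'tool_rot': [-3.1412, -0.0045, -2.826], 'contact_force': [-4.5305, -1.7247, 5.7391], 'wrist_torque': [-0.3901, 1.3467, -0.0565]}
clamp xy 0.04381643101061759 -0.0006026465413577083 torque about clamp y 1.4010450614354988
```

Call:
arm_command(steps=[0.008,0.003,0.01,0,0.012,0.004,0.03,0,0.012,0.004,0.06,0,0.012,0.004,0.08,0,0.012,0.004,0.08,0,0.012,0.004,0.08,0])

```text
t: 14.95
position: [0.5762, -0.1838, 0.1513]
tool_rot: [-3.141, 0.0, -2.827]
contact_force: [0.1, -0.2, -3.4]
opening: 0.314
```

```bash
python3 s.py;  python3 - <<'E'
from workcell import capture
import cv2
for n in("side","wrist","scene"):
  c=capture(n)['color']
  if n=="scene": c=c[150:270,130:270]
  cv2.imwrite(f"pics/{n}6.png",cv2.resize(c,(700,int(700*c.shape[0]/c.shape[1])),interpolation=cv2.INTER_CUBIC)[:600])
E
```

```text
{'t': 14.95, 'position': [0.5762, -0.1838, 0.1513], 'tool_rot': [-3.1414, 0.0005, -2.8268], 'contact_force': [0.0907, -0.2238, -3.4389], 'wrist_torque': [0.0534, 0.0074, -0.0082]}
clamp xy 0.04956059308197889 -0.0003898610879696737 torque about clamp y -0.009713497581367072
```

View pics/wrist6.png

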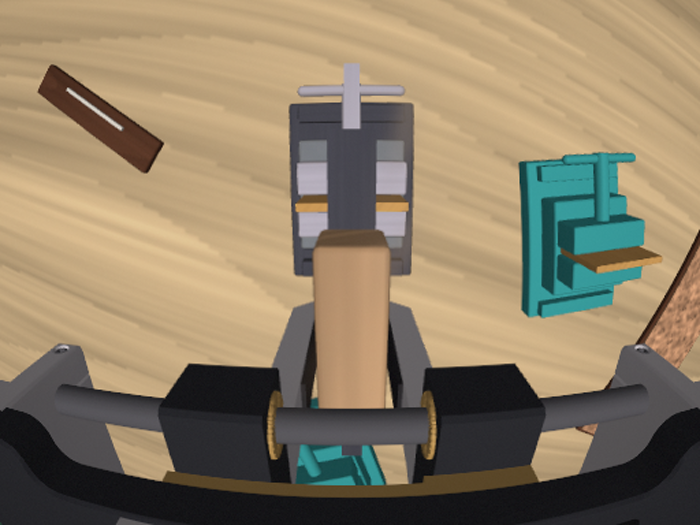

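View pics/scene6.png

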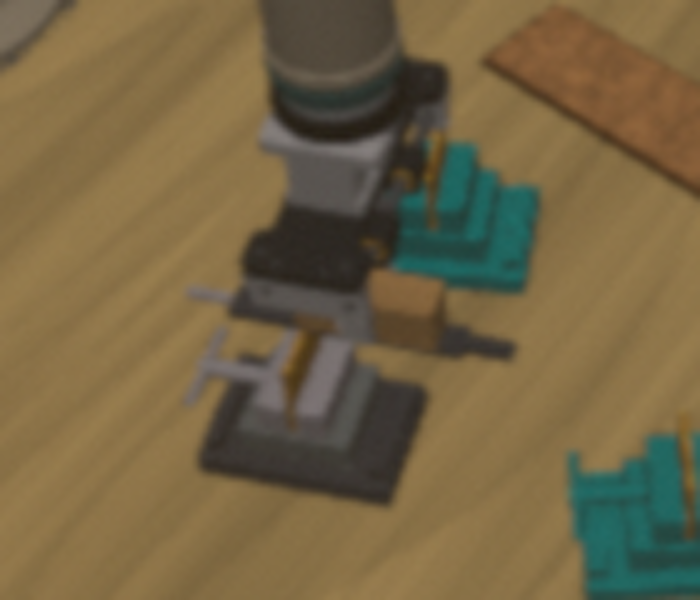

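Stroke 1 is done: 9–13 N normal force, file still level, 25 mm clear of the plate. Now I return in the air.

Call:
arm_command(steps=[-0.02,-0.007,0,0,-0.07,-0.023,0,0,-0.14,-0.047,0,0,-0.21,-0.07,0,0,-0.28,-0.093,0,0,-0.32,-0.107,0,0,-0.33,-0.11,0,0,-0.33,-0.11,0,0,-0.33,-0.11,-0.03,0,-0.33,-0.11,-0.06,0,-0.33,-0.11,-0.07,0,-0.33,-0.11,-0.07,0,-0.33,-0.11,-0.07,0])

```text
t: 16.4
position: [0.4773, -0.2167, 0.1298]
tool_rot: [3.141, -0.0, -2.826]
contact_force: [0.5, -0.6, -3.7]
opening: 0.315
```

```bash
python3 s.py
```

```text
{'t': 16.4, 'position': [0.4773, -0.2167, 0.1298], 'tool_rot': [3.1411, -0.0003, -2.8263], 'contact_force': [0.4987, -0.6038, -3.7038], 'wrist_torque': [0.0332, 0.0549, 0.0573]}
clamp xy -0.054599596375715105 -0.0005463360680596545 torque about clamp y 0.04172581454562432
```

Call:
arm_command(steps=[0.001,0,-0.004,0,0.002,0.001,-0.008,0,0.003,0.001,-0.011,0,0.003,0.001,-0.011,0])

```text
t: 16.8
position: [0.4784, -0.2165, 0.1276]
tool_rot: [-3.141, 0.001, -2.827]
contact_force: [-1.0, 2.4, 1.6]
opening: 0.313
```

```bash
python3 s.py
```

```text
{'t': 16.8, 'position': [0.4784, -0.2165, 0.1276], 'tool_rot': [-3.1411, 0.0012, -2.8267], 'contact_force': [-1.0182, 2.3618, 1.6446], 'wrist_torque': [0.2654, -0.1046, 0.0593]}
clamp xy -0.053483123196813344 -0.0007241920336889163 torque about clamp y -0.18259318848375636
```

Call:
arm_command(steps=[0.013,0.004,0,0,0.025,0.008,0,0,0.038,0.013,0,0,0.051,0.017,0,0,0.063,0.021,0,0,0.076,0.025,0,0,0.089,0.029,0,0,0.102,0.034,0,0,0.114,0.038,0,0,0.127,0.042,0,0])

```text
t: 17.8
position: [0.5152, -0.2049, 0.1278]
tool_rot: [-3.14, -0.003, -2.826]
contact_force: [-5.4, -1.4, 6.7]
opening: 0.314
```

```bash
python3 s.py
```

```text
{'t': 17.8, 'position': [0.5152, -0.2049, 0.1278], 'tool_rot': [-3.14, -0.0028, -2.8261], 'contact_force': [-5.411, -1.4016, 6.7419], 'wrist_torque': [-0.2284, 0.8918, 0.0063]}
clamp xy -0.014997686858331916 -0.0012421834316873788 torque about clamp y 0.9184642176577751
```

Call:
arm_command(steps=[0.013,0.004,0,0,0.025,0.008,0,0,0.038,0.013,0,0,0.051,0.017,0,0,0.063,0.021,0,0])

```text
t: 18.3
position: [0.5339, -0.1986, 0.1277]
tool_rot: [-3.14, -0.003, -2.826]
contact_force: [-3.4, -1.9, 5.9]
opening: 0.313
```

```bash
python3 s.py
```

```text
{'t': 18.3, 'position': [0.5339, -0.1986, 0.1277], 'tool_rot': [-3.1401, -0.0033, -2.826], 'contact_force': [-3.3728, -1.8643, 5.9254], 'wrist_torque': [-0.2957, 1.0994, 0.0223]}
clamp xy 0.004718704550924733 -0.0011787992551293772 torque about clamp y 1.136611551286064
```

Call:
arm_command(steps=[0.013,0.004,0,0,0.025,0.008,0,0,0.038,0.013,0,0,0.051,0.017,0,0,0.063,0.021,0,0,0.076,0.025,0,0,0.089,0.029,0,0,0.102,0.034,0,0,0.114,0.038,0,0,0.127,0.042,0,0])

```text
t: 19.3
position: [0.5715, -0.1859, 0.1275]
tool_rot: [-3.141, -0.004, -2.826]
contact_force: [-4.1, -1.1, 5.0]
opening: 0.317
```

```bash
python3 s.py
```

```text
{'t': 19.3, 'position': [0.5715, -0.1859, 0.1275], 'tool_rot': [-3.1407, -0.0042, -2.826], 'contact_force': [-4.0751, -1.1022, 5.0341], 'wrist_torque': [-0.3657, 1.259, -0.0311]}
clamp xy 0.04446983366472069 -0.0009348746879788743 torque about clamp y 1.3101936347367995
```

Call:
arm_command(steps=[0.008,0.003,0.01,0,0.012,0.004,0.03,0,0.012,0.004,0.06,0,0.012,0.004,0.08,0,0.012,0.004,0.08,0,0.012,0.004,0.08,0])

```text
t: 19.9
position: [0.5767, -0.1838, 0.151]
tool_rot: [-3.141, 0.0, -2.827]
contact_force: [-0.3, -0.0, -4.0]
opening: 0.315
```

```bash
python3 s.py;  python3 - <<'E'
from workcell import capture
import cv2
for n in("side","wrist"):
  c=capture(n)['color']
  cv2.imwrite(f"pics/{n}7.png",cv2.resize(c,(700,int(700*c.shape[0]/c.shape[1])),interpolation=cv2.INTER_CUBIC)[:600])
E
```

```text
{'t': 19.9, 'position': [0.5767, -0.1838, 0.151], 'tool_rot': [-3.1414, 0.0004, -2.8268], 'contact_force': [-0.2855, -0.0293, -4.0358], 'wrist_torque': [0.0575, 0.0078, 0.032]}
clamp xy 0.050098538354806925 -0.0005707646903630988 torque about clamp y -0.010679992526995311
```

View pics/wrist7.png

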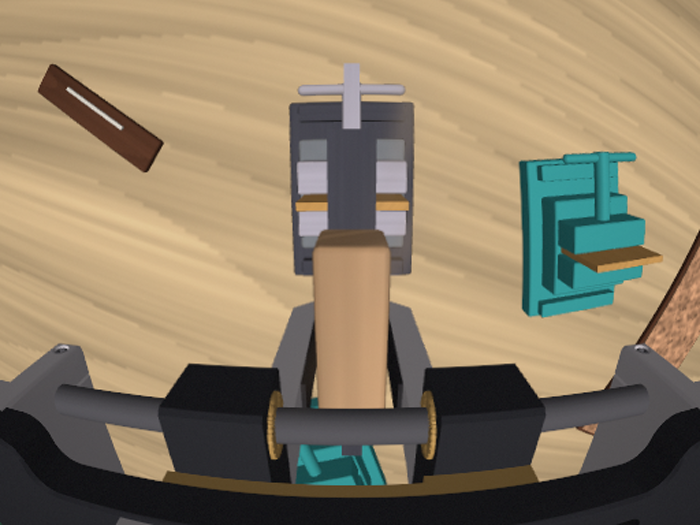

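Stroke 2 is done and the grip is unchanged. I repeat the same air return for stroke 3.

Call:
arm_command(steps=[-0.02,-0.007,0,0,-0.07,-0.023,0,0,-0.14,-0.047,0,0,-0.21,-0.07,0,0,-0.28,-0.093,0,0,-0.32,-0.107,0,0,-0.332,-0.11,0,0,-0.332,-0.11,0,0,-0.332,-0.11,-0.03,0,-0.332,-0.11,-0.06,0,-0.332,-0.11,-0.069,0,-0.332,-0.11,-0.069,0,-0.332,-0.11,-0.069,0])

```text
t: 21.3
position: [0.4774, -0.2167, 0.1298]
tool_rot: [3.141, -0.0, -2.826]
contact_force: [-0.4, 0.3, -3.3]
opening: 0.319
```

Call:
arm_command(steps=[0.001,0,-0.004,0,0.002,0.001,-0.008,0,0.003,0.001,-0.011,0,0.003,0.001,-0.011,0])

```text
t: 21.7
position: [0.4785, -0.2165, 0.1276]
tool_rot: [-3.141, 0.001, -2.827]
contact_force: [-0.5, 0.6, 2.1]
opening: 0.313
```

```bash
python3 s.py
```

```text
{'t': 21.7, 'position': [0.4785, -0.2165, 0.1276], 'tool_rot': [-3.141, 0.0013, -2.8268], 'contact_force': [-0.5212, 0.5593, 2.1022], 'wrist_torque': [0.3412, -0.0802, 0.0666]}
clamp xy -0.053438629203934246 -0.0007500975373715304 torque about clamp y -0.18332384819804143
```

Call:
arm_command(steps=[0.013,0.004,0,0,0.025,0.008,0,0,0.038,0.013,0,0,0.051,0.017,0,0,0.063,0.021,0,0,0.076,0.025,0,0,0.089,0.029,0,0,0.102,0.034,0,0,0.114,0.038,0,0,0.127,0.042,0,0])

```text
t: 22.7
position: [0.5151, -0.2049, 0.1278]
tool_rot: [-3.14, -0.003, -2.826]
contact_force: [-4.0, -1.0, 6.3]
opening: 0.318
```

Call:
arm_command(steps=[0.013,0.004,0,0,0.025,0.008,0,0,0.038,0.013,0,0,0.051,0.017,0,0,0.063,0.021,0,0])

```text
t: 23.2
position: [0.5338, -0.1986, 0.1277]
tool_rot: [-3.14, -0.003, -2.826]
contact_force: [-4.8, -1.0, 6.8]
opening: 0.315
```

Call:
arm_command(steps=[0.013,0.004,0,0,0.025,0.008,0,0,0.038,0.013,0,0,0.051,0.017,0,0,0.063,0.021,0,0,0.076,0.025,0,0,0.089,0.029,0,0,0.102,0.034,0,0,0.114,0.038,0,0,0.127,0.042,0,0])

```text
t: 24.2
position: [0.5715, -0.1859, 0.1274]
tool_rot: [-3.141, -0.004, -2.826]
contact_force: [-4.4, -1.9, 5.5]
opening: 0.32
```

```bash
python3 s.py
```

```text
{'t': 24.2, 'position': [0.5715, -0.1859, 0.1274], 'tool_rot': [-3.1407, -0.0042, -2.826], 'contact_force': [-4.3895, -1.867, 5.5343], 'wrist_torque': [-0.3907, 1.2958, -0.0064]}
clamp xy 0.04448760125805597 -0.0009341021758635332 torque about clamp y 1.3529090867893843
```

Call:
arm_command(steps=[0.008,0.003,0.01,0,0.012,0.004,0.03,0,0.012,0.004,0.08,0,0.012,0.004,0.15,0,0.012,0.004,0.22,0,0.012,0.004,0.24,0,0.012,0.004,0.24,0,0.012,0.004,0.24,0])

```text
t: 25.0
position: [0.5762, -0.1834, 0.1977]
tool_rot: [3.14, -0.001, -2.827]
contact_force: [-0.0, 0.4, -3.7]
opening: 0.316
```

```bash
python3 s.py
```

```text
{'t': 25.0, 'position': [0.5762, -0.1834, 0.1977], 'tool_rot': [3.1402, -0.0012, -2.8267], 'contact_force': [-0.0136, 0.3535, -3.6897], 'wrist_torque': [0.0591, -0.0171, 0.0602]}
clamp xy 0.0496706454294124 -2.742458160901027e-05 torque about clamp y -0.034760217903104636
```

Call:
arm_command(steps=[0,0.03,0,-0.03,0,0.1,0,-0.1,-0.01,0.2,0,-0.2,-0.01,0.3,0,-0.3,-0.02,0.4,0,-0.4,-0.02,0.5,0,-0.5,-0.03,0.6,0,-0.6,-0.03,0.7,0,-0.7,-0.04,0.8,0,-0.8,-0.04,0.9,0,-0.9,-0.04,0.97,0,-0.93,-0.04,1,0,-0.93,-0.04,1,0,-0.93])

```text
t: 26.3
position: [0.5641, 0.1174, 0.198]
tool_rot: [-3.141, -0.001, 2.972]
contact_force: [-0.3, 0.6, -3.4]
opening: 0.315
```

Call:
arm_command(steps=[0,0.05,0,0,0,0.13,0,0,0,0.19,0,0,0,0.205,0,0,0,0.205,-0.08,0,0,0.205,-0.17,0,0,0.205,-0.26,0,0,0.205,-0.35,0,0,0.205,-0.43,0,0,0.205,-0.48,0,0,0.205,-0.5,0,0,0.205,-0.5,0,0,0.205,-0.5,0])

```text
t: 27.6
position: [0.5656, 0.1775, 0.0496]
tool_rot: [3.141, 0.002, 2.969]
contact_force: [0.9, 1.2, -3.3]
opening: 0.314
```

```bash
python3 s.py;  python3 - <<'E'
from workcell import capture
import cv2
c=capture("wrist")['color']
cv2.imwrite("pics/w8.png",cv2.resize(c,(768,576),interpolation=cv2.INTER_CUBIC))
c=capture("scene")['color'][120:240,180:340]
cv2.imwrite("pics/sc8.png",cv2.resize(c,(800,600),interpolation=cv2.INTER_CUBIC))
E
```

```text
{'t': 27.6, 'position': [0.5656, 0.1775, 0.0496], 'tool_rot': [3.1411, 0.0015, 2.9691], 'contact_force': [0.9101, 1.199, -3.2588], 'wrist_torque': [0.0223, -0.0347, -0.0187]}
clamp xy 0.1529233891668486 0.3459366533636181 torque about clamp y -0.039928685899000976
```

View pics/w8.png

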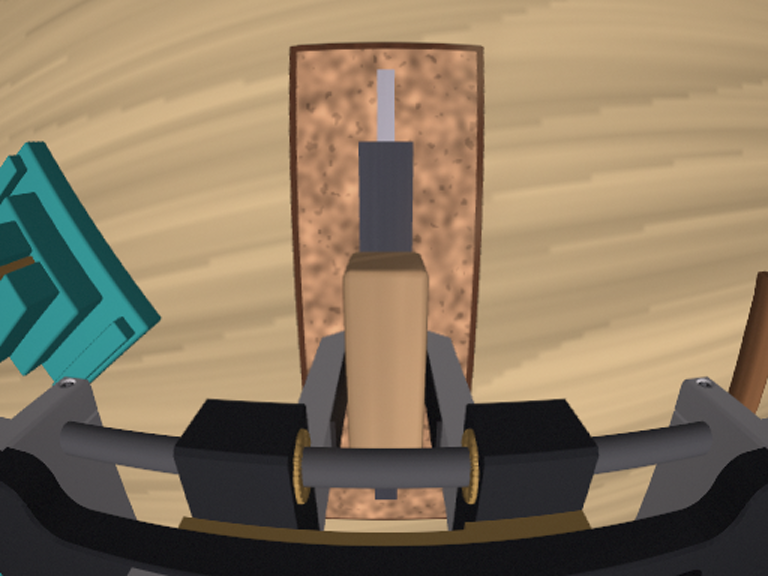

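View pics/sc8.png

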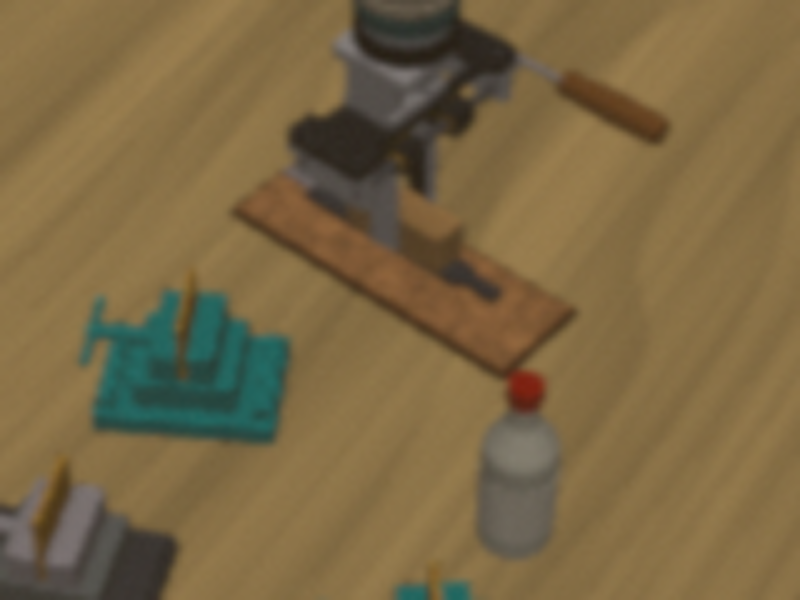

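The file is centred and aligned over the cork. I lower it to about z 0.0345 and open the gripper.

Call:
arm_command(steps=[0,0,-0.015,0,0,0,-0.03,0,0,0,-0.042,0,0,0,-0.048,0,0,0,-0.05,0,0,0,-0.05,0])

```text
t: 28.3
position: [0.5643, 0.1777, 0.034]
tool_rot: [-3.141, -0.001, 2.97]
contact_force: [-2.4, -0.3, 0.6]
opening: 0.315
```

```bash
python3 s.py
```

```text
{'t': 28.3, 'position': [0.5643, 0.1777, 0.034], 'tool_rot': [-3.1415, -0.0006, 2.9696], 'contact_force': [-2.362, -0.3492, 0.565], 'wrist_torque': [-0.0578, 0.3375, -0.0107]}
clamp xy 0.15182016650447394 0.3465386141819142 torque about clamp y 0.33859853625339514
```

Contact with the rest is about 4 N, so I release and rise.

Call:
arm_command(steps=[0,0,0,0,0,0,0,0,0,0,0,0,0,0,0,0,0,0,0,0,0,0,0,0,0,0,0,0,0,0,0,0,0,0,0,0,0,0,0,0], claw=0)

```text
t: 29.3
position: [0.5647, 0.1777, 0.0338]
tool_rot: [3.141, 0.0, 2.97]
contact_force: [0.9, -0.1, -0.4]
opening: 1.002
```

Call:
arm_command(steps=[0,0,0.03,0,0,0,0.1,0,0,0,0.2,0,0,0,0.3,0,0,0,0.4,0,0,0,0.5,0,0,0,0.5,0,0,0,0.5,0,0,0,0.5,0])

```text
t: 30.2
position: [0.5637, 0.1775, 0.1826]
tool_rot: [-3.141, -0.002, 2.97]
contact_force: [0.6, -0.4, -0.3]
opening: 0.996
```

```bash
python3 s.py;  python3 - <<'E'
from workcell import capture
import cv2
c=capture("wrist")['color']
cv2.imwrite("pics/w9.png",cv2.resize(c,(768,576),interpolation=cv2.INTER_CUBIC))
c=capture("side")['color']
cv2.imwrite("pics/sd9.png",cv2.resize(c,(768,576),interpolation=cv2.INTER_CUBIC))
E
```

```text
{'t': 30.2, 'position': [0.5637, 0.1775, 0.1826], 'tool_rot': [-3.1407, -0.0023, 2.9696], 'contact_force': [0.5829, -0.3608, -0.2987], 'wrist_torque': [-0.0046, -0.0035, -0.0012]}
clamp xy 0.15114355097366594 0.3465662122411307 torque about clamp y -0.0019053535533923383
```

View pics/w9.png

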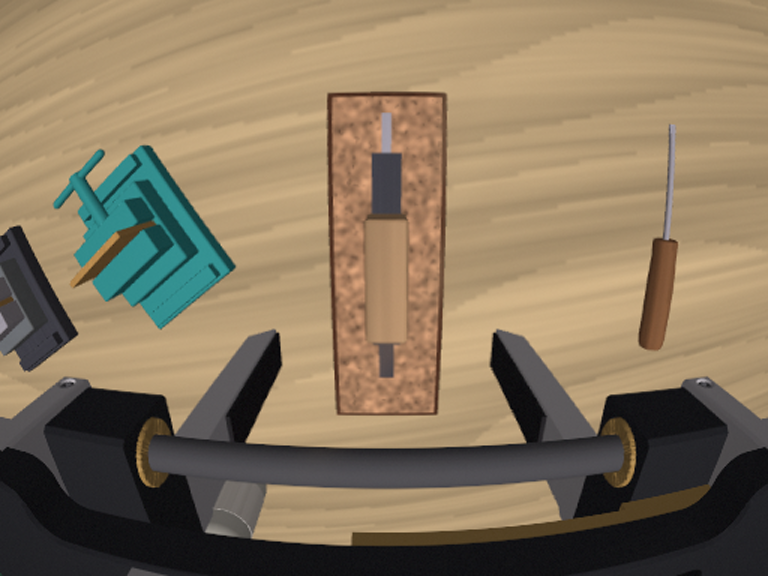

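View pics/sd9.png

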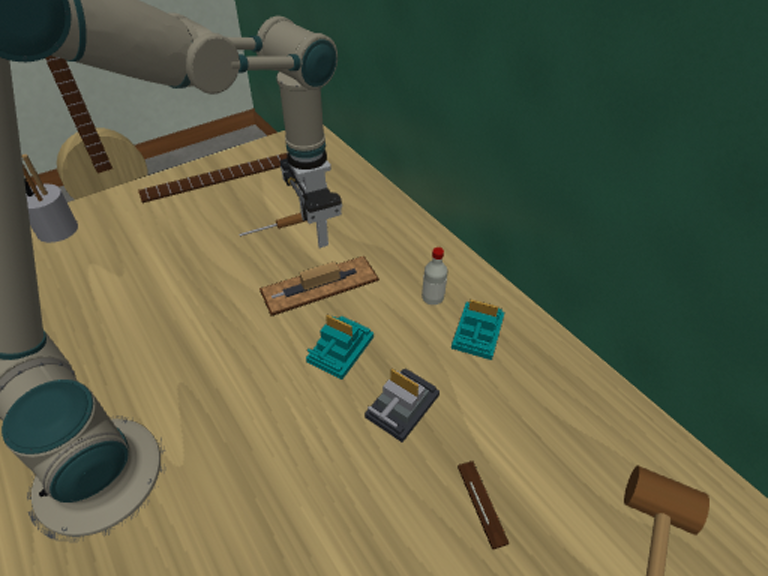

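The file lies flat in the middle of the rest with its handle at (386,280), and the fingers are clear. The bystanders look where they were, so I hand the job in.

```bash
python3 -c "
from workcell import env
print(env.finish_job())"
```

```text
the job is handed in; nothing more can be done
None
```

I filed the plate edge with three forward strokes, laid the file back teeth down on the cork rest, and handed the job in at about 30 s. It reported no verdict.

- **Strokes:** I found the edge by touch (plate top about 0.10 m above the bench). Each stroke ran from about -53 mm to +44 mm along the clamp's x. In my readings, pressure was about 5 to 13 N and the tool tilted less than 0.01 rad. I had no direct carriage reading; a forward drag of about 4 to 7 N suggests it moved 4 to 7 mm.
- **Returns:** The file was lifted about 25 mm clear of the plate on both returns.
- **Last pictures:** The file lies flat in the middle of the rest, with the gripper open and about 0.15 m above it. The glue bottle, bridge blank and screwdriver look unmoved, judged by eye only.
- **Measurement limits:** The force readings carried about 1 N of noise, and I sampled force only between move segments. The side camera placed the clamp about 3 mm from where the wrist camera did; I used the wrist camera's position. No check failed.

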